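# Hold the lid ready over the lemon box

### The arm

A 7-joint arm with a two-finger parallel gripper is mounted at the origin on a cart in front of the work surface, level with it; the furniture and walls round the work are solid. World frame = base frame: x ahead of the robot, y to its left, z up, the work surface at z = 0. Lengths are in m, angles in rad, forces in N, time in s.
With the tool pointing down it reaches from about 0.4 to 0.875 m from the base axis. Payload 6.5 kg.
Tool frame: the origin (TCP) lies at the very end of the fingers, on their centre line; the grasp point (between the pads) lies 19 mm behind it; z points along the fingers, y is the line along which they close (so a half turn about z gives the same grasp; the last joint's range is limited). The gripper opens to 85 mm and grips with 20 to 120 N. Pads are 22 mm wide; open, the fingers measure 114 mm over their backs; the gripper's body (76 mm by 85 mm) begins 54 mm behind the grasp point. The pads swing forward as they close: fully open they stand 13 mm farther back than shut.
Start: joints at [1.132, 0.536, -0.004, 1.538, 0.003, 1.067, -0.071], TCP at [0.237, -0.605, 0.192] pointing down, gripper open.
Joint ranges: [-2.7, 2.7], [-0.37, 2.16], [-1.27, 1.26], [0.24, 2.4], [-1.31, 4.45], [0.19, 1.91], [-2.76, 2.76]. Speed limits (rad/s): [2.39, 2.39, 3.14, 3.14, 3.14, 3.14, 3.14].

### API

Orientations are given as a unit quaternion [w, x, y, z].
In Python, from plant import bot gives the robot as it stands.
- The arm moves only by the tool carry_out, never from a script. Its argument "plan" is a list of rows, each a list of 7 numbers: the shift along the tool's x, y, z in mm, then the turn, a rotation vector about the tool's x, y, z in rad, then the finger opening in mm, from 0 to 85.4. In form: [[x, y, z, ax, ay, az, hand], ...]. A call has 1 to 5 rows; each row is the pose to reach, as a shift and turn from the pose commanded when the call began, along the tool's axes at that moment; what a row does not reach only later rows make up. A row lasts 1/10 s, in which the tool goes at most 50 mm and 8.59 degrees, less where a joint would pass 70% of its speed; a pose out of reach is approached as far as the arm can. A call with a gripper value outside its range is refused whole. The fingers move at their own pace and stop on an object; "force" is the grip in N (left out, the last holds). Time passes only in rows, so rows that repeat a pose let the fingers close. It gives the time, the measured TCP pose, the force, the opening and the grip force at its end, in the units of the state.
- bot.sense(): the state, without advancing time (a new reading comes with each control period).
- bot.snapshot(name): name is "side" or "top"; returns the picture (384x512x3 uint8, blue, green, red); there is no depth.
- bot.camera_info(name): a dict with "intrinsics" (3x3 intrinsics, pixels), "distortion" ([k1, k2, p1, p2, k3] as OpenCV has them; the pictures are not rectified), "position" and "orientation" of the camera in the world. Camera axes: x right, y up, looking along -z (the intrinsics and any distortion apply to the point x, -y, -z); pixel columns grow to the right and rows downward; lengths in m; the calibration is good to about 2 mm. A picture is of the moment at which its call begins. camera_info takes no time and is no camera call.
- bot.hand_in(): hands the job in; it is judged then, once.
The state is a dict: "time": time; "joint_pos": joint angles; "joint_velocities": joint speeds; "joint_efforts": joint torques, N m; "position": TCP position; "eef_rot": TCP orientation; "contact_force": force on the tool from outside, world axes, zero at the start; "ft_torque": the same for the moment, N m; "width": opening from 0.0 (shut) to 1.0 (fully open); "grip_force": force on a finger pad.
Only numpy, scipy, OpenCV 4.12 (cv2) and the standard library are available. Lean on these libraries where they do the work, as an engineer would, in place of code of your own. Each camera call takes 0.05 s, during which the arm holds its last target. There are 200 camera calls.

### The job

I want to add something to the storage box that has the lemon in it before it is closed: take the lid by its handle, bring it across the row of jars and hold it level and still, about two centimetres above the rim of that box, centred and squared up with it so that it could go straight down. Do not let the lid touch either box or what is in them at any time, do not disturb the boxes or anything else standing on the worktop, and finish while still holding the lid there.

Things in the scene. Friction and masses are not known exactly. Their poses are not given: they have to be found in the camera images.
- lid: Dark wooden lid lying left of the row of jars, 106 mm (its x) by 136 mm (its y), about 0.2 kg, steel bar handle on top. It lies on an 80 x 110 x 4 mm pad that would sit inside a box rim; the 6 mm plate is above (its top 10 mm above the origin). Origin: centre of the underside of the pad; z up, y along the long way and the handle. Turned half round it is the same.
- lid_handle (a point): Centre of the steel bar of the lid's handle, 33 mm above the lid's origin: bar 14 mm wide (lid x), 70 mm long (lid y), 26 mm high (from 20 to 46 mm above the lid's origin), on two feet, so grip it from above across its 14 mm. Axes as the lid's.
- box_near: Off-white stoneware open box, the one nearer to the robot of two alike, right of the row of jars: 100 mm (its x) by 130 mm (its y), 142 mm over the end lugs, 66 mm high, walls and floor 5 mm, rolled rim, loose, 0.6 kg. Either box may have the lemon. Origin: centre of the underside; x across the narrow way, y the long way, z up.
- box_near_rim (a point): Centre of the mouth of the nearer box, level with the top of its rim, 66 mm above its underside. Axes as the box's.
- box_far: Off-white stoneware open box, the one farther from the robot of two alike, right of the row of jars: 100 mm (its x) by 130 mm (its y), 142 mm over the end lugs, 66 mm high, walls and floor 5 mm, rolled rim, loose, 0.6 kg. Either box may have the lemon. Origin: centre of the underside; x across the narrow way, y the long way, z up.
- box_far_rim (a point): Centre of the mouth of the farther box, level with the top of its rim, 66 mm above its underside. Axes as the box's.
- lemon: Whole yellow lemon, 71 x 53 x 51 mm, lying in one of the two boxes (which one varies), wholly below the rim. Origin: about the middle of its underside.
- boxed_jar: White spice jar with a dark screw cap, 41 mm across, 106 mm high, standing in the box without the lemon and sticking out about 45 mm above its rim. Leave it alone. Origin: centre of its underside.
- pepper_mill: Dark wooden pepper mill, 58 mm across, 150 mm high. One of four different things standing about 68 mm apart in a row ahead of the robot, between the lid (left) and the boxes (right); their order varies. Leave it alone. Origin: centre of its underside, z up.
- salt_shaker: Glass salt shaker with a grey top, 44 mm across, 90 mm high. One of four different things standing about 68 mm apart in a row ahead of the robot, between the lid (left) and the boxes (right); their order varies. Leave it alone. Origin: centre of its underside, z up.
- jam_jar: Jam jar with a white lid, 62 mm across, 99 mm high. One of four different things standing about 68 mm apart in a row ahead of the robot, between the lid (left) and the boxes (right); their order varies. Leave it alone. Origin: centre of its underside, z up.
- spice_jar: White spice jar with a dark screw cap, 41 mm across, 100 mm high. One of four different things standing about 68 mm apart in a row ahead of the robot, between the lid (left) and the boxes (right); their order varies. Leave it alone. Origin: centre of its underside, z up.

How it is judged:
By the outcome, as a careful person would: the job done as asked, in the order asked, and still so for the second after the job is handed in, while the arm keeps its last pose, push and grip.
It also fails if it takes over 48 s, if anything falls off the work surface, if the arm or the gripper's body presses on something with over 40 N, if the wrist force passes 120 N, or if a joint passes its speed limit or range.

## Working session

There is one attempt and no reset: what is moved stays moved. The work goes in short steps, Python scripts to look and compute and a tool call to move; the robot and the scene stay as the last step left them, time stands still between calls to the robot, and variables do not carry over. Pictures are saved under pics/ and viewed, at most 10 in all, crops included, and the job is handed in when it is done.

Besides the shell and the picture viewer there is one more tool, called after "Request:" by a JSON object that holds its "name" and its "arguments". carry_out: Moves the arm, as the interface text tells. Its arguments: {"type":"object","properties":{"plan":{"type":"array","items":{"type":"array","items":{"type":"number"}}},"force":{"type":"number"}},"required":["plan"]}

```bash
mkdir -p pics
python3 - <<'E'
from plant import bot
import cv2
for n in("top","side"):
    cv2.imwrite(f"pics/{n}0.png",cv2.resize(bot.snapshot(n),(800,600),interpolation=cv2.INTER_CUBIC))
    print(n,bot.camera_info(n))
print(bot.sense())
E
```

```text
top {'intrinsics': array([[442.64832267,   0.        , 253.60170114],
       [  0.        , 442.64832267, 191.22196328],
       [  0.        ,   0.        ,   1.        ]]), 'distortion': array([-0.151472,  0.      ,  0.      ,  0.      ,  0.      ]), 'position': array([ 0.42309262, -0.0737463 ,  1.04007159]), 'orientation': array([-0.69490872, -0.06526457,  0.04426595,  0.71476075])}
side {'intrinsics': array([[380.3925738 ,   0.        , 259.14375723],
       [  0.        , 380.3925738 , 191.84680039],
       [  0.        ,   0.        ,   1.        ]]), 'distortion': array([-0.08055789,  0.        ,  0.        ,  0.        ,  0.        ]), 'position': array([0.39635993, 0.60367848, 0.58275119]), 'orientation': array([-0.13343788, -0.05637404,  0.45135111,  0.88051035])}
{'time': 0.1, 'joint_pos': array([ 1.13182165,  0.53708953, -0.0044651 ,  1.53879316,  0.0026047 ,
        1.06731854, -0.07121815]), 'joint_velocities': array([-6.88954040e-05, -1.24666299e-03,  7.46329315e-04, -3.15070269e-03,
        1.19007594e-03,  1.47518599e-03,  1.01008917e-03]), 'joint_efforts': array([ 3.84835701e-03, -5.84563959e+01,  1.05253413e+00, -2.59778094e+01,
        1.27291755e-02,  4.55256435e-03, -3.33260246e-06]), 'position': array([ 0.23648919, -0.60475397,  0.19079373]), 'eef_rot': array([-7.75567685e-04,  9.82672506e-01,  1.85348599e-01, -2.01753991e-04]), 'contact_force': array([-0.13964378,  0.1948771 , -0.11231589]), 'ft_torque': array([-1.73486954e-02, -4.43132810e-02,  6.08750464e-06]), 'grip_force': 0.0, 'width': 1.0007828965492516}
```

View pics/top0.png

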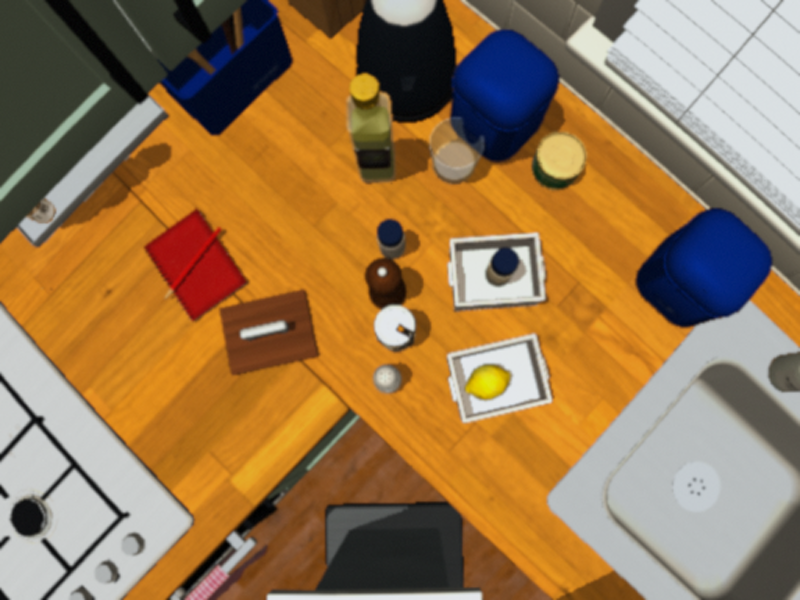

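View pics/side0.png

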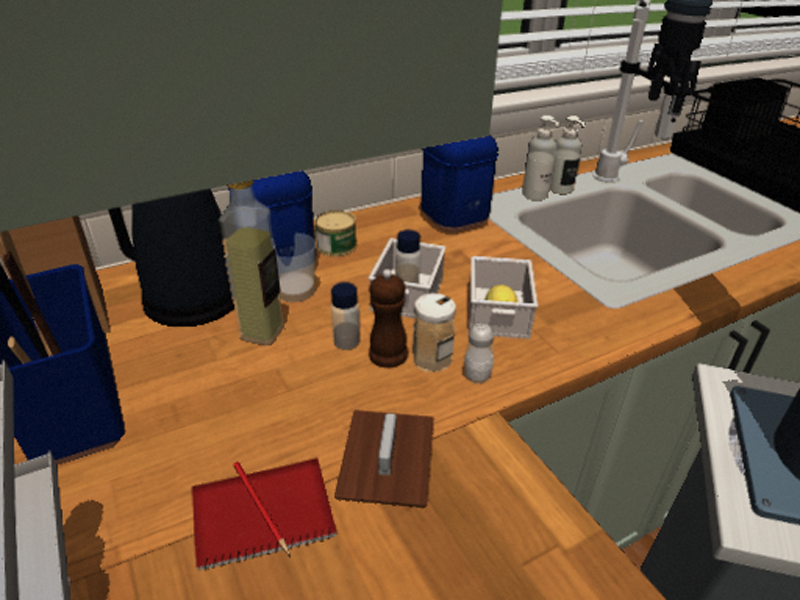

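The lemon is in the near box, at about (500,378) in the 800-wide picture. The lid is at about (269,332) and its handle runs along y. I'll enlarge both areas and read their corners.

Run:
```python
import cv2,numpy as np
from plant import bot
im=bot.snapshot("top")
a=cv2.resize(im[180:246,136:209],None,fx=8,fy=8,interpolation=cv2.INTER_CUBIC)
b=cv2.resize(im[212:272,282:357],None,fx=8,fy=8,interpolation=cv2.INTER_CUBIC)
cv2.imwrite("pics/lid.png",a);cv2.imwrite("pics/box.png",b);print(a.shape,b.shape)
```

```text
(528, 584, 3) (480, 600, 3)
```

View pics/lid.png

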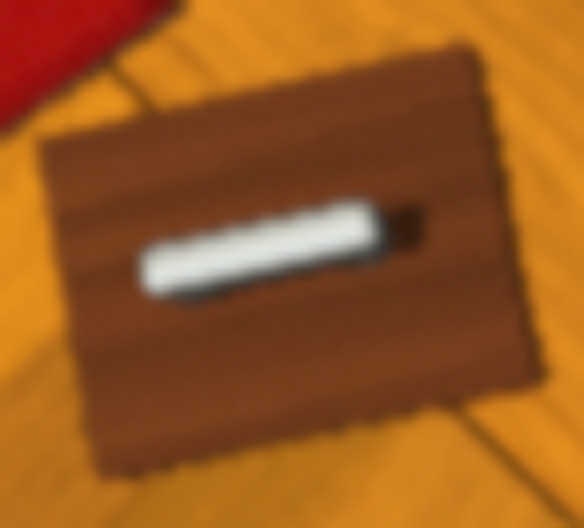

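View pics/box.png

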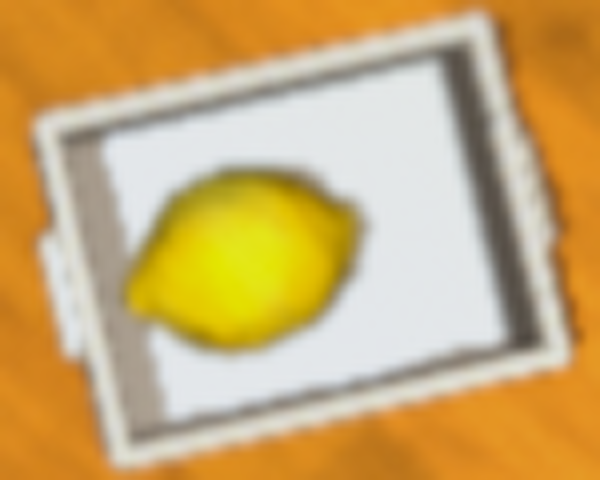

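The lid crop shows plate corners (42,148), (472,46), (540,380), (103,475) and handle-top corners (140,248), (365,200), (382,248), (150,297). The box crop shows outer rim corners (35,120), (487,13), (570,360), (118,465), with the lemon inside.

```bash
cat > h.py <<'E'
import cv2,numpy as np
from scipy.spatial.transform import Rotation as R
from plant import bot
def rot(q): return R.from_quat(np.roll(q,-1))
def ray(name,uv):
    c=bot.camera_info(name)
    n=cv2.undistortPoints(np.array(uv,float).reshape(-1,1,2),c["intrinsics"],c["distortion"])[:,0]
    return c["position"],rot(c["orientation"]).apply(np.c_[n[:,0],-n[:,1],-np.ones(len(n))])
def onz(name,uv,z):
    p,d=ray(name,uv); return p+d*((z-p[2])/d[:,2])[:,None]
def proj(name,X):
    c=bot.camera_info(name); l=rot(c["orientation"]).inv().apply(np.atleast_2d(X)-c["position"])
    return cv2.projectPoints(l*[1,-1,-1],np.zeros(3),np.zeros(3),c["intrinsics"],c["distortion"])[0][:,0]
def crop(uv,o,s=8): return (np.array(uv,float)+.5)/s-.5+o
def rect(c):
    # corners TL,TR,BR,BL: centre, direction of long side (deg from world y), sizes
    v=(c[0]-c[1]+c[3]-c[2])/2; w=(c[0]-c[3]+c[1]-c[2])/2
    return c.mean(0).round(4), "long ang from +y",np.degrees(np.arctan2(-v[0],v[1])).round(2),"short from +x",np.degrees(np.arctan2(w[1],w[0])).round(2),np.linalg.norm(v).round(4),np.linalg.norm(w).round(4)
E
python3 - <<'E'
from h import *
print(rect(onz("top",crop([(42,148),(472,46),(540,380),(103,475)],(136,180)),.010)))
print(rect(onz("top",crop([(140,248),(365,200),(382,248),(150,297)],(136,180)),.046)))
print(rect(onz("top",crop([(35,120),(487,13),(570,360),(118,465)],(282,212)),.066)))
s=bot.sense();print(rot(s["eef_rot"]).as_matrix().round(3),s["position"],s["time"])
k=512/800
for n,p,z in[("spice",(391,230),.1),("mill",(383,271),.15),("jam",(396,325),.099),("salt",(387,376),.09),("boxjar",(505,260),.11)]:
    print(n,onz("top",[np.array(p)*k],z).round(3))
E
```

```text
(array([0.5402, 0.1504, 0.01  ]), 'long ang from +y', np.float64(11.23), 'short from +x', np.float64(11.12), np.float64(0.133), np.float64(0.1008))
(array([0.5401, 0.1509, 0.046 ]), 'long ang from +y', np.float64(10.38), 'short from +x', np.float64(15.69), np.float64(0.0676), np.float64(0.0146))
(array([ 0.4601, -0.1882,  0.066 ]), 'long ang from +y', np.float64(11.27), 'short from +x', np.float64(11.09), np.float64(0.1279), np.float64(0.0972))
[[ 0.931  0.364 -0.001]
 [ 0.364 -0.931  0.001]
 [-0.    -0.001 -1.   ]] [ 0.23655225 -0.60486833  0.19091551] 0.15
spice [[ 0.668 -0.043  0.1  ]]
mill [[ 0.6   -0.033  0.15 ]]
jam [[ 0.534 -0.046  0.099]]
salt [[ 0.465 -0.032  0.09 ]]
boxjar [[ 0.618 -0.199  0.11 ]]
```

The measurements are consistent: lid at (0.540, 0.151) and near box at (0.460, -0.188), both at a yaw of about 11°. I'll start moving.

Request:
{"name": "carry_out", "arguments": {"plan": [[45,-16,-16,0,0,-0.104,85],[90,-31,-32,0,0,-0.208,85],[136,-47,-48,0,0,-0.312,85],[181,-62,-64,0,0,-0.416,85],[227,-78,-80,0,0,-0.52,85]]}}

```text
time: 0.65
position: [0.4186, -0.4504, 0.2712]
eef_rot: [-0.0, 0.901, 0.434, -0.0]
contact_force: [1.3, -0.4, -0.4]
width: 0.991
grip_force: 0.0
```

```bash
cat >> h.py <<'E'
def go(p,yaw):
    "shift (mm) and turn (rad) in tool axes to TCP p, tool y at yaw deg (world), pointing down"
    s=bot.sense(); T=rot(s["eef_rot"]); a=np.radians(yaw)
    y=np.array([np.cos(a),np.sin(a),0]); z=np.array([0,0,-1.]); x=np.cross(y,z)
    G=R.from_matrix(np.c_[x,y,z])
    print("t",s["time"].__round__(2),s["position"].round(4),"F",s["contact_force"].round(1),"w",round(s["width"],3),"shift",(T.inv().apply(np.array(p)-s["position"])*1000).round(1),"turn",(T.inv()*G).as_rotvec().round(4))
E
python3 -c "
from h import *
go((.60,-.15,.27),-20);go((.540,.1507,.2),11.1)"
```

```text
t 0.65 [ 0.4186 -0.4504  0.2712] F [ 1.3 -0.4 -0.4] w 0.991 shift [347.9 -45.7   1.1] turn [-2.000e-04  1.000e-04 -3.248e-01]
t 0.65 [ 0.4186 -0.4504  0.2712] F [ 1.3 -0.4 -0.4] w 0.991 shift [ 545.5 -280.2   71.1] turn [-3.000e-04  1.000e-04 -8.676e-01]
```

Request:
{"name": "carry_out", "arguments": {"plan": [[45,-6,0,0,0,-0.07,85],[90,-12,0,0,0,-0.14,85],[136,-18,0,0,0,-0.21,85],[181,-24,0,0,0,-0.28,85],[226,-30,0,0,0,-0.35,85]]}}

```text
time: 1.15
position: [0.5364, -0.2554, 0.2705]
eef_rot: [-0.0, 0.812, 0.583, -0.0]
contact_force: [0.9, -0.9, 0.1]
width: 0.996
grip_force: 0.0
```

```bash
python3 -c "
from h import *
go((.540,.1507,.2),11.1)"
```

```text
t 1.15 [ 0.5364 -0.2554  0.2705] F [ 0.9 -0.9  0.1] w 0.996 shift [ 385.9 -126.3   70.5] turn [-3.000e-04  1.000e-04 -5.189e-01]
```

Request:
{"name": "carry_out", "arguments": {"plan": [[41,-13,0,0,0,-0.06,85],[82,-27,0,0,0,-0.12,85],[123,-40,0,0,0,-0.18,85],[164,-54,0,0,0,-0.24,85],[205,-67,0,0,0,-0.3,85]]}}

```text
time: 1.65
position: [0.538, -0.0398, 0.2705]
eef_rot: [-0.0, 0.716, 0.698, -0.0]
contact_force: [1.3, -0.4, -0.2]
width: 0.998
grip_force: 0.0
```

```bash
python3 -c "
from h import *
go((.540,.1507,.2),11.1)"
```

```text
t 1.65 [ 0.538  -0.0398  0.2705] F [ 1.3 -0.4 -0.2] w 0.998 shift [190.5  -2.9  70.5] turn [-3.000e-04  2.000e-04 -2.194e-01]
```

Request:
{"name": "carry_out", "arguments": {"plan": [[42,-1,0,0,0,-0.06,85],[85,-1,10,0,0,-0.12,75],[130,-2,30,0,0,-0.18,65],[165,-3,55,0,0,-0.219,55],[190,-3,70,0,0,-0.219,50]]}}

```text
time: 2.15
position: [0.5393, 0.1514, 0.1989]
eef_rot: [-0.001, 0.635, 0.773, -0.0]
contact_force: [-0.2, 0.1, 0.2]
width: 0.587
grip_force: 0.0
```

```bash
python3 -c "
from h import *
go((.540,.1507,.1),11.1)"
```

```text
t 2.15 [0.5393 0.1514 0.1989] F [-0.2  0.1  0.2] w 0.587 shift [-0.9  0.8 98.9] turn [-0.002  -0.0009  0.0012]
```

Request:
{"name": "carry_out", "arguments": {"plan": [[0,0.5,30,0,0,0,50],[0,0.5,60,0,0,0,50],[0,0.5,90,0,0,0,50],[0,0.5,110,0,0,0,50],[0,0.5,120,0,0,0,50]]}}

```text
time: 2.65
position: [0.5399, 0.1481, 0.0785]
eef_rot: [-0.001, 0.636, 0.771, -0.001]
contact_force: [-0.2, 0.4, -0.7]
width: 0.588
grip_force: 0.0
```

Run:
```python
from h import *
go((.540,.1507,.018),11.1)
a=bot.snapshot("side");b=bot.snapshot("top")
a=cv2.resize(a[230:330,190:300],(528,480),interpolation=cv2.INTER_CUBIC)
cv2.imwrite("pics/pre.png",a)
```

```text
t 2.65 [0.5399 0.1481 0.0785] F [-0.2  0.4 -0.7] w 0.588 shift [ 2.5  0.8 60.5] turn [-0.0035  0.0003 -0.0026]
```

View pics/pre.png

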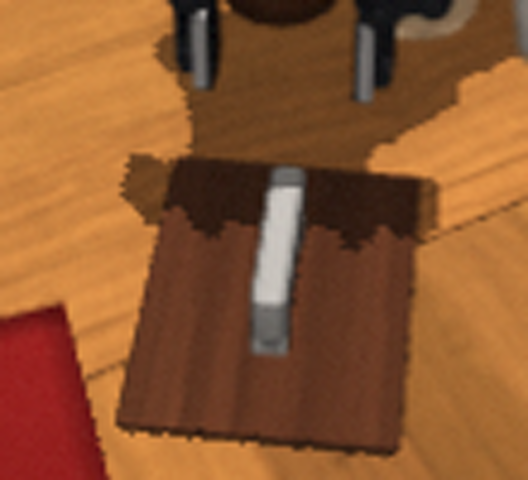

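Run:
```python
from h import *
o=(190,230)
print("lid side",rect(onz("side",crop([(120,425),(175,160),(425,182),(400,442)],o,4.8),.010)))
# (order gives 'long' along first pair) ; handle top face ends
print("handle",onz("side",crop([(290,185),(267,305)],o,4.8),.046))
s=bot.sense()
print("tcp in crop",(proj("side",s["position"])-o+.5)*4.8-.5, "handle pt",(proj("side",[.540,.1507,.046])-o+.5)*4.8-.5)
```

```text
lid side (array([0.5395, 0.1547, 0.01  ]), 'long ang from +y', np.float64(11.09), 'short from +x', np.float64(12.24), np.float64(0.1318), np.float64(0.1048))
handle [[0.54365569 0.13055602 0.046     ]
 [0.53367366 0.18968172 0.046     ]]
tcp in crop [[284.44647208 159.20616042]] handle pt [[283.13403267 224.27835079]]
```

The side crop shows fingertips at about (203,85) and (365,98). The handle top runs from (290,170) to (267,305). The tips look higher or farther right than the TCP projection at (284,159), so I'll check both cameras before descending.

Run:
```python
from h import *
o=[(170,150),(130,150)];c=[]
for n,(u,v) in zip(("side","top"),o):
    im=bot.snapshot(n)
    c.append(cv2.resize(im[v:v+180,u:u+120],None,fx=3.3,fy=3.3,interpolation=cv2.INTER_CUBIC))
    print(n,(proj(n,[bot.sense()["position"],[.54,.1507,.046]])-(u,v))*3.3)
cv2.imwrite("pics/two.png",np.hstack(c));print(c[0].shape)
print("tip mid if z .0785",onz("side",crop([(284,92)],(190,230),4.8),.0785))
```

```text
side [[258.46245901 370.7638723 ]
 [259.34839746 416.88511617]]
top [[116.27422328 191.35112821]
 [125.46268523 200.13166611]]
(594, 396, 3)
tip mid if z .0785 [[0.55179354 0.11347351 0.0785    ]]
```

View pics/two.png

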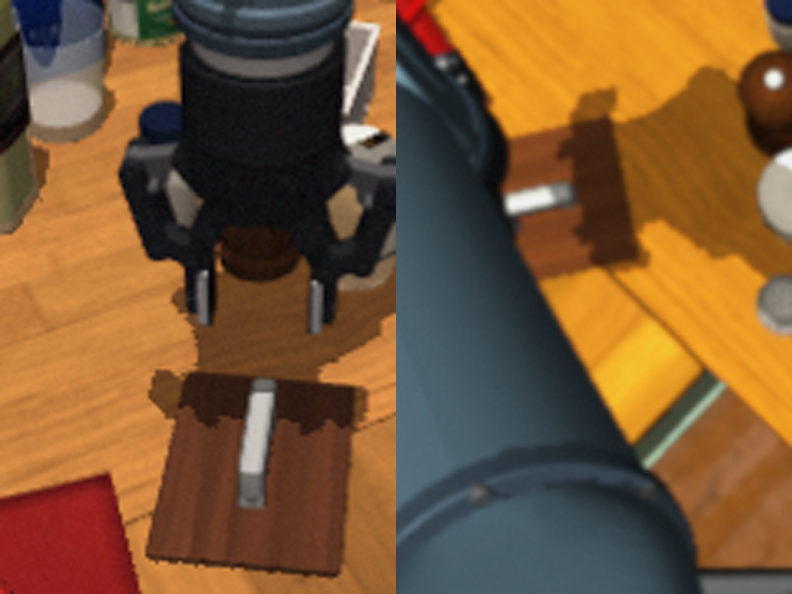

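Run:
```python
from h import *
s=bot.sense();p=s["position"];T=rot(s["eef_rot"])
print(p,T.as_matrix().round(3)[:,2])
for d in (0,13,19,26,33,54+19,120):
    print(d,((proj("side",p-T.as_matrix()[:,2]*d/1000)-(170,150))*3.3).round())
for e in(-.025,.025): print("pads",e,[((proj("side",p+T.apply([0,e,-b]))-(170,150))*3.3).round() for b in(0,.013,.03)])
```

```text
[0.54191462 0.14897881 0.08140389] [ 0.001  0.    -1.   ]
0 [[257. 370.]]
13 [[257. 353.]]
19 [[257. 345.]]
26 [[257. 336.]]
33 [[258. 326.]]
73 [[258. 270.]]
120 [[258. 197.]]
pads -0.025 [array([[303., 374.]]), array([[304., 357.]]), array([[305., 334.]])]
pads 0.025 [array([[212., 366.]]), array([[211., 349.]]), array([[211., 326.]])]
```

Run:
```python
from h import *
print(proj("side",[[.2365,-.605,.191],[.2365,-.605,.204],[.2365,-.605,.221],[.2365,-.605,.264]])/.64)
for i in range(6):
    s=bot.sense();print(s["time"],s["position"].round(4),s["joint_pos"].round(4));bot.snapshot("side")
cv2.imwrite("pics/st.png",cv2.resize(cv2.imread("pics/side0.png")[0:170,600:760],None,fx=3.5,fy=3.5))
```

```text
[[655.70722017 132.793872  ]
 [657.34727918 126.37961856]
 [659.51243096 117.88186411]
 [665.09187031  95.82145222]]
2.85 [0.5419 0.149  0.0814] [ 0.0317  0.5876 -0.505   1.8364  0.3782  0.813  -0.4749]
2.9 [0.5423 0.1491 0.0818] [ 0.0318  0.587  -0.5052  1.8362  0.3783  0.8129 -0.475 ]
2.95 [0.5423 0.149  0.0819] [ 0.0318  0.5868 -0.5052  1.8362  0.3783  0.8128 -0.475 ]
3.0 [0.5423 0.149  0.0819] [ 0.0318  0.5868 -0.5051  1.8364  0.3784  0.8127 -0.4751]
3.05 [0.5422 0.1489 0.0817] [ 0.0318  0.5869 -0.505   1.8366  0.3785  0.8126 -0.4751]
3.1 [0.542  0.1489 0.0815] [ 0.0318  0.5872 -0.505   1.8368  0.3785  0.8125 -0.4751]
```

View pics/st.png

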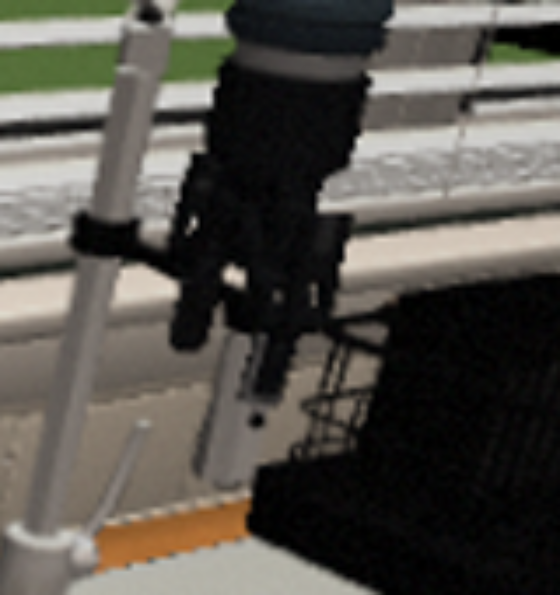

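The start picture shows the tips at a midpoint of (665,106), about 50 mm behind the projected TCP along the tool axis. The present view shows about 30 mm. I'll close the fingers in the air to see where the tips end up.

Request:
{"name": "carry_out", "arguments": {"plan": [[0,0,0,0,0,0,14],[0,0,0,0,0,0,14],[0,0,0,0,0,0,14],[0,0,0,0,0,0,14],[0,0,0,0,0,0,14]]}}

```text
time: 3.65
position: [0.5413, 0.1487, 0.0806]
eef_rot: [-0.0, 0.636, 0.771, -0.0]
contact_force: [0.3, 0.3, 0.1]
width: 0.164
grip_force: 0.0
```

Run:
```python
from h import *
go((.540,.1507,.018),11.1)
im=bot.snapshot("side");u,v=190,190
cv2.imwrite("pics/cl.png",cv2.resize(im[v:v+130,u:u+120],None,fx=4.5,fy=4.5,interpolation=cv2.INTER_CUBIC))
s=bot.sense()["position"]
print([(b,((proj("side",s+[0,0,b])-(u,v)+.5)*4.5).round()) for b in(0,.01,.02,.03,.04,.073)])
```

```text
t 3.65 [0.5413 0.1487 0.0806] F [0.3 0.3 0.1] w 0.164 shift [ 2.2 -0.9 62.6] turn [-0.0001 -0.     -0.0027]
[(0, array([[265., 328.]])), (0.01, array([[265., 310.]])), (0.02, array([[265., 292.]])), (0.03, array([[265., 274.]])), (0.04, array([[265., 255.]])), (0.073, array([[265., 191.]]))]
```

View pics/cl.png

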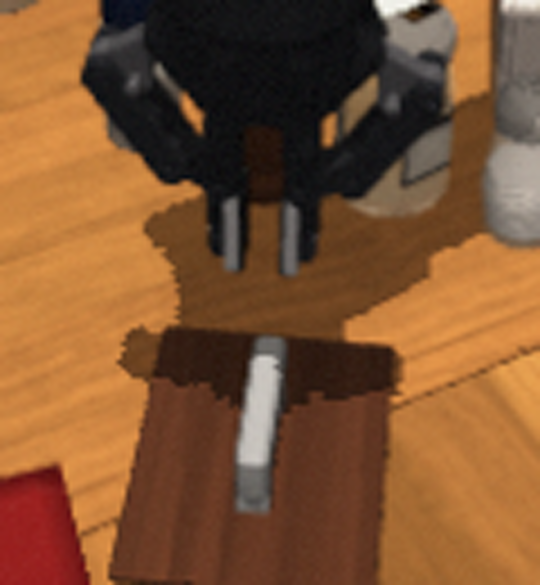

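The closed view shows the tips at about (262,270), while the TCP projects to (265,328). Closing the fingers doesn't account for that offset. I'll triangulate a knuckle in both cameras and check the body edge to tell whether the error is in y or z.

Run:
```python
from h import *
def tri(us,ut):
    p,d=ray("side",[us]);q,e=ray("top",[ut]);d=d[0];e=e[0]
    st=np.linalg.lstsq(np.c_[d,-e],q-p,rcond=None)[0]
    a,b=p+d*st[0],q+e*st[1]; print((a+b)/2,"gap mm",np.linalg.norm(a-b)*1e3)
tri(np.array((148,160))/3.3+(170,150),np.array((455-396,65))/3.3+(130,150))
s=np.array([.541,.1488,.08])
t=np.radians(11.1);ex=np.array([np.cos(t),np.sin(t),0]);ey=np.array([-np.sin(t),np.cos(t),0])
for n,o in(("nom",[0,0,0]),("z+32",[0,0,.032]),("y-35",[0,-.035,0])):
    print(n,"body right edge",[((proj("top",s+o-ey*.04+ex*x+[0,0,.09])-(130,150))*3.3+[396,0]).round() for x in(.03,-.03)])
# fingers vs handle: is any fingertip visible in top now?
```

```text
[0.59927395 0.15247106 0.21372339] gap mm 3.6932554247358063
nom body right edge [array([[534., 114.]]), array([[552., 209.]])]
z+32 body right edge [array([[522., 105.]]), array([[541., 204.]])]
y-35 body right edge [array([[590., 112.]]), array([[609., 208.]])]
```

Triangulation puts the knuckle at y = 0.152, z = 0.214. So y is right, and the tips really are about 30 mm higher than the reported TCP. I'll open and descend in steps, watching the force and the image.

Request:
{"name": "carry_out", "arguments": {"plan": [[0,0,0,0,0,0,45],[0,0,0,0,0,0,45],[0,0,0,0,0,0,45],[1,0,10,0,0,0,45],[2,0,22,0,0,0,45]]}}

```text
time: 4.2
position: [0.5412, 0.1508, 0.0581]
eef_rot: [0.0, 0.637, 0.771, 0.0]
contact_force: [0.3, -0.1, -0.7]
width: 0.53
grip_force: 0.0
```

Request:
{"name": "carry_out", "arguments": {"plan": [[0,0,8,0,0,0,45],[0,0,14,0,0,0,45],[0,0,18,0,0,0,45],[0,0,20,0,0,0,45],[0,0,20,0,0,0,45]]}}

```text
time: 4.7
position: [0.541, 0.1507, 0.0385]
eef_rot: [-0.0, 0.636, 0.771, -0.0]
contact_force: [0.1, 0.7, -0.8]
width: 0.527
grip_force: 0.0
```

Run:
```python
from h import *
go((.540,.1507,.018),11.1)
im=bot.snapshot("side");u,v=195,190
cv2.imwrite("pics/d1.png",cv2.resize(im[v:v+130,u:u+110],None,fx=4.5,fy=4.5,interpolation=cv2.INTER_CUBIC))
s=bot.sense()["position"]
print([(b,((proj("side",s+[0,0,b])-(u,v)+.5)*4.5).round()) for b in(0,.01,.02,.03,.04,.073)])
```

```text
t 4.7 [0.541  0.1507 0.0385] F [ 0.1  0.7 -0.8] w 0.527 shift [ 0.2 -0.9 20.5] turn [-0.0002  0.     -0.0027]
[(0, array([[241., 402.]])), (0.01, array([[241., 386.]])), (0.02, array([[241., 369.]])), (0.03, array([[241., 352.]])), (0.04, array([[241., 335.]])), (0.073, array([[241., 276.]]))]
```

View pics/d1.png

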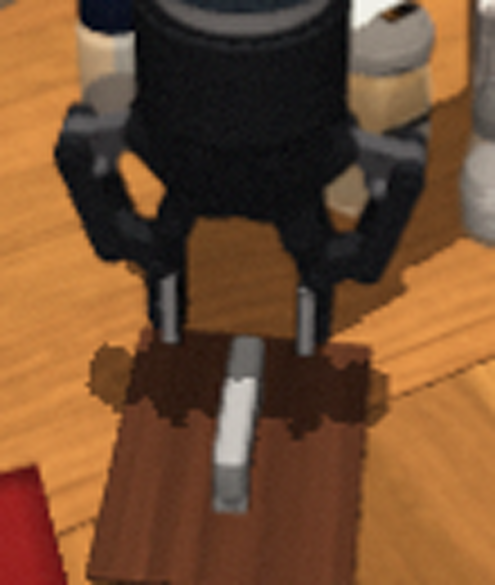

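The tips are at (168,340) and (305,352), midpoint (237,347), and the TCP projects to 402. Finger shadow ends show on the plate at about (197,415) and (300,432).

Run:
```python
from h import *
o=(195,190)
f=lambda p,z:onz("side",crop([p],o,4.5),z)[0].round(4)
print("shadow",f((197,418),.01),f((300,432),.01))
for z in(.0385,.055,.071):print(z,f((168,342),z),f((305,352),z))
# light: handle shadow end in lid crop (top), bar right end ~ (375,225), shadow far end (425,225)
print("bar end",onz("top",crop([(375,222)],(136,180)),.046),"shadow end",onz("top",crop([(425,220)],(136,180)),.01))
# pepper mill tip and shadow unavailable
```

```text
shadow [0.5636 0.1413 0.01  ] [0.5192 0.1352 0.01  ]
0.0385 [0.5808 0.1284 0.0385] [0.5234 0.1159 0.0385]
0.055 [0.5753 0.1428 0.055 ] [0.5195 0.1307 0.055 ]
0.071 [0.5698 0.1568 0.071 ] [0.5158 0.1451 0.071 ]
bar end [[0.54675678 0.11724648 0.046     ]] shadow end [[0.55141477 0.10920466 0.01      ]]
```

The shadows agree with the z explanation. I'll descend to a reported z of 0.018, then probe carefully.

Request:
{"name": "carry_out", "arguments": {"plan": [[0,0,5,0,0,0,45],[0,0,10,0,0,0,45],[0,0,15,0,0,0,45],[0,0,19,0,0,0,45],[0,0,20,0,0,0,45]]}}

```text
time: 5.25
position: [0.5405, 0.1505, 0.018]
eef_rot: [-0.0, 0.636, 0.771, -0.0]
contact_force: [-0.8, 0.1, 0.6]
width: 0.527
grip_force: 0.0
```

Run:
```python
from h import *
go((.540,.1507,.018),11.1)
im=bot.snapshot("side");u,v=195,190
cv2.imwrite("pics/d2.png",cv2.resize(im[v:v+130,u:u+110],None,fx=4.5,fy=4.5,interpolation=cv2.INTER_CUBIC))
# rows of silver pad / black finger below: print gray columns profile near fingers
g=cv2.cvtColor(im,cv2.COLOR_BGR2HSV)
for c in(229,230,231,232,233,234,259,260,261,262,263): print(c,[(int(a),int(b)) for a,b in zip(g[258:286,c,1],g[258:286,c,2])][::2])
```

```text
t 5.25 [0.5405 0.1505 0.018 ] F [-0.8  0.1  0.6] w 0.527 shift [ 0.3 -0.5 -0. ] turn [-0.001   0.0001 -0.0027]
229 [(20, 25), (36, 21), (57, 18), (43, 18), (38, 27), (11, 24), (73, 28), (152, 52), (168, 53), (167, 52), (149, 53), (151, 54), (154, 58), (167, 98)]
230 [(61, 21), (21, 24), (12, 22), (23, 22), (9, 28), (24, 21), (12, 21), (162, 52), (148, 55), (154, 53), (156, 54), (157, 52), (170, 51), (167, 58)]
231 [(24, 21), (11, 47), (10, 53), (8, 62), (8, 65), (9, 54), (5, 55), (67, 72), (158, 50), (149, 53), (151, 49), (148, 50), (157, 52), (173, 50)]
232 [(36, 21), (10, 107), (8, 91), (16, 113), (12, 110), (12, 110), (14, 111), (14, 111), (128, 48), (154, 48), (149, 48), (161, 46), (151, 49), (172, 52)]
233 [(0, 21), (10, 161), (13, 97), (16, 97), (15, 103), (12, 104), (15, 104), (15, 104), (122, 50), (174, 47), (161, 46), (157, 47), (156, 49), (168, 47)]
234 [(28, 18), (13, 114), (5, 48), (15, 50), (15, 66), (18, 71), (14, 73), (11, 69), (122, 46), (152, 47), (146, 47), (181, 45), (168, 47), (166, 46)]
259 [(177, 111), (175, 109), (179, 104), (180, 105), (162, 44), (142, 45), (166, 43), (185, 40), (157, 39), (159, 40), (154, 48), (155, 46), (161, 46), (161, 49)]
260 [(174, 95), (171, 94), (170, 84), (171, 85), (167, 32), (152, 37), (115, 42), (108, 40), (87, 38), (113, 36), (159, 45), (159, 48), (149, 48), (168, 47)]
261 [(130, 43), (130, 49), (38, 54), (28, 72), (15, 66), (8, 64), (11, 69), (18, 71), (14, 71), (38, 53), (161, 49), (161, 49), (155, 46), (159, 45)]
262 [(64, 16), (30, 17), (16, 65), (18, 113), (14, 109), (12, 109), (14, 112), (14, 110), (14, 110), (24, 85), (158, 50), (172, 46), (159, 48), (174, 47)]
263 [(40, 19), (33, 23), (16, 31), (16, 111), (17, 107), (15, 103), (15, 102), (16, 98), (23, 101), (25, 83), (163, 47), (159, 48), (154, 48), (153, 50)]
```

Request:
{"name": "carry_out", "arguments": {"plan": [[0,0,2,0,0,0,45],[0,0,4,0,0,0,45],[0,0,6,0,0,0,45],[0,0,8,0,0,0,45],[0,0,10,0,0,0,45]], "force": 30}}

```text
time: 5.8
position: [0.541, 0.1507, 0.0085]
eef_rot: [-0.0, 0.636, 0.771, 0.0]
contact_force: [-0.4, 0.3, -0.0]
width: 0.528
grip_force: 0.0
```

Request:
{"name": "carry_out", "arguments": {"plan": [[0,0,2,0,0,0,45],[0,0,4,0,0,0,45],[0,0,6,0,0,0,45],[0,0,8,0,0,0,45],[0,0,8,0,0,0,45]]}}

```text
time: 6.3
position: [0.5407, 0.1506, 0.0003]
eef_rot: [-0.0, 0.636, 0.771, -0.0]
contact_force: [0.2, 0.9, 0.2]
width: 0.527
grip_force: 0.0
```

Run:
```python
from h import *
go((.540,.1507,-.013),11.1)
im=bot.snapshot("side")
g=cv2.cvtColor(im,cv2.COLOR_BGR2HSV)
for c in(231,232,233,261,262,263): print(c,[(r,int(g[r,c,1]),int(g[r,c,2])) for r in range(270,292)])
print(proj("side",[[.541,.1507,z] for z in(0,.01,.02,.03,.04)]))
```

```text
t 6.3 [5.407e-01 1.506e-01 3.000e-04] F [0.2 0.9 0.2] w 0.527 shift [ 0.3 -0.7 13.3] turn [-0.0005  0.0001 -0.0027]
231 [(270, 13, 61), (271, 13, 58), (272, 5, 55), (273, 14, 55), (274, 9, 55), (275, 5, 53), (276, 10, 53), (277, 36, 56), (278, 76, 67), (279, 102, 60), (280, 138, 48), (281, 150, 51), (282, 158, 50), (283, 172, 49), (284, 157, 52), (285, 179, 50), (286, 168, 56), (287, 168, 91), (288, 170, 96), (289, 166, 95), (290, 163, 97), (291, 165, 96)]
232 [(270, 16, 110), (271, 18, 111), (272, 14, 110), (273, 11, 111), (274, 16, 111), (275, 10, 106), (276, 14, 112), (277, 16, 111), (278, 16, 110), (279, 30, 94), (280, 71, 65), (281, 161, 46), (282, 184, 43), (283, 168, 47), (284, 166, 46), (285, 168, 50), (286, 166, 46), (287, 155, 56), (288, 173, 84), (289, 164, 87), (290, 172, 92), (291, 162, 93)]
233 [(270, 16, 98), (271, 12, 103), (272, 15, 105), (273, 17, 103), (274, 15, 104), (275, 17, 107), (276, 17, 106), (277, 15, 105), (278, 12, 104), (279, 15, 103), (280, 39, 84), (281, 154, 48), (282, 163, 47), (283, 177, 46), (284, 157, 47), (285, 172, 46), (286, 163, 47), (287, 168
[... 557 characters left out ...]
110), (279, 12, 109), (280, 16, 109), (281, 14, 110), (282, 11, 113), (283, 75, 58), (284, 159, 48), (285, 166, 46), (286, 158, 50), (287, 153, 50), (288, 159, 48), (289, 172, 49), (290, 173, 50), (291, 169, 77)]
263 [(270, 15, 123), (271, 3, 77), (272, 17, 92), (273, 11, 93), (274, 8, 93), (275, 17, 92), (276, 11, 91), (277, 14, 90), (278, 14, 88), (279, 11, 89), (280, 14, 92), (281, 25, 93), (282, 28, 91), (283, 73, 59), (284, 167, 49), (285, 161, 46), (286, 157, 47), (287, 158, 50), (288, 170, 48), (289, 172, 52), (290, 169, 77), (291, 167, 99)]
[[247.99674198 292.32524897]
 [248.01293617 288.93008412]
 [248.02956397 285.47525635]
 [248.04663946 281.95933417]
 [248.06417726 278.38084499]]
```

The tip row in the image gives z of about 0.033 at a reported TCP z of 0.000, with no contact force, so the offset is about 33 mm. I'll go 13 mm further down and close.

Request:
{"name": "carry_out", "arguments": {"plan": [[0,0,4,0,0,0,45],[0,0,8,0,0,0,45],[0,0,11,0,0,0,45],[0,0,13,0,0,0,45],[0,0,13,0,0,0,45]]}}

```text
time: 6.85
position: [0.5407, 0.1506, -0.0128]
eef_rot: [-0.0, 0.636, 0.771, -0.0]
contact_force: [-0.0, -0.6, -0.9]
width: 0.525
grip_force: 0.0
```

Request:
{"name": "carry_out", "arguments": {"plan": [[0,0,0,0,0,0,30],[0,0,0,0,0,0,20],[0,0,0,0,0,0,8],[0,0,0,0,0,0,5],[0,0,0,0,0,0,5]], "force": 30}}

```text
time: 7.35
position: [0.5412, 0.1508, -0.0121]
eef_rot: [0.0, 0.636, 0.771, 0.0]
contact_force: [0.2, -0.3, 3.3]
width: 0.158
grip_force: 30.7
```

Gripped at 13.5 mm, which matches the bar. I'll firm the grip and lift.

Request:
{"name": "carry_out", "arguments": {"plan": [[0,0,0,0,0,0,5],[0,0,0,0,0,0,5],[0,0,-4,0,0,0,5],[0,0,-12,0,0,0,5],[0,0,-24,0,0,0,5]], "force": 80}}

```text
time: 7.85
position: [0.5401, 0.1503, 0.0117]
eef_rot: [-0.001, 0.636, 0.771, -0.001]
contact_force: [-0.0, 0.4, -1.2]
width: 0.14
grip_force: 78.1
```

Request:
{"name": "carry_out", "arguments": {"plan": [[0,0,-20,0,0,0,5],[0,0,-50,0,0,0,5],[0,0,-85,0,0,0,5],[0,0,-120,0,0,0,5],[0,0,-150,0,0,0,5]]}}

```text
time: 8.35
position: [0.541, 0.1508, 0.1643]
eef_rot: [0.0, 0.636, 0.771, 0.001]
contact_force: [0.5, 0.3, -2.1]
width: 0.146
grip_force: 78.2
```

Request:
{"name": "carry_out", "arguments": {"plan": [[0,0,-20,0,0,0,5],[0,0,-35,0,0,0,5],[0,0,-45,0,0,0,5],[0,0,-48,0,0,0,5],[0,0,-48,0,0,0,5]]}}

```text
time: 8.85
position: [0.5407, 0.1505, 0.2093]
eef_rot: [-0.0, 0.636, 0.771, -0.0]
contact_force: [0.2, -0.3, -2.9]
width: 0.142
grip_force: 78.2
```

Run:
```python
from h import *
go((.461,-.188,.21),11.2)
s=bot.sense();print(s["grip_force"],s["ft_torque"].round(2))
```

```text
t 8.85 [0.5407 0.1505 0.2093] F [ 0.2 -0.3 -2.9] w 0.142 shift [-317.3 -142.5   -0.6] turn [-0.0007  0.0001 -0.0045]
78.18293452262878 [ 0.   -0.01  0.03]
```

Request:
{"name": "carry_out", "arguments": {"plan": [[-10,-4.5,0,0,0,0,5],[-28,-12.6,0,0,0,0,5],[-52,-23.4,0,0,0,0,5],[-79,-35.5,0,0,0,0,5],[-106,-47.5,0,0,0,0,5]]}}

```text
time: 9.35
position: [0.5131, 0.0356, 0.2086]
eef_rot: [-0.001, 0.636, 0.771, -0.001]
contact_force: [0.7, -0.5, -2.3]
width: 0.14
grip_force: 78.2
```

Request:
{"name": "carry_out", "arguments": {"plan": [[-27,-12,0,0,0,0,5],[-54,-24,0,0,0,0,5],[-81,-36.4,0,0,0,0,5],[-108,-48.5,0,0,0,0,5],[-135,-60.6,0,0,0,0,5]]}}

```text
time: 9.85
position: [0.479, -0.1083, 0.2087]
eef_rot: [-0.001, 0.637, 0.771, -0.001]
contact_force: [0.5, -0.4, -1.5]
width: 0.143
grip_force: 78.2
```

Request:
{"name": "carry_out", "arguments": {"plan": [[-25,-11,0,0,0,0,5],[-46,-20.6,0,0,0,0,5],[-62,-28,0,0,0,0,5],[-72,-32.5,0,0,0,0,5],[-76,-34.4,0,0,0,-0.004,5]]}}

```text
time: 10.35
position: [0.4602, -0.1888, 0.209]
eef_rot: [-0.001, 0.636, 0.772, -0.0]
contact_force: [0.3, 0.7, -1.5]
width: 0.141
grip_force: 78.2
```

Request:
{"name": "carry_out", "arguments": {"plan": [[0,0,0,0,0,0,5],[0,0,0,0,0,0,5],[0,0,25,0,0,0,5],[0,0,55,0,0,0,5],[0,0,70,0,0,0,5]]}}

```text
time: 10.85
position: [0.4603, -0.1861, 0.1377]
eef_rot: [-0.001, 0.634, 0.773, -0.0]
contact_force: [0.0, -0.2, -1.7]
width: 0.147
grip_force: 78.2
```

Run:
```python
from h import *
go((.461,-.188,.075),11.2)
t=bot.snapshot("top");s=bot.snapshot("side")
a=cv2.resize(t[190:290,262:377],None,fx=3.45,fy=3.45,interpolation=cv2.INTER_CUBIC)
b=cv2.resize(s[120:220,270:385],None,fx=3.45,fy=3.45,interpolation=cv2.INTER_CUBIC)
cv2.imwrite("pics/f.png",np.hstack([a,b])); print(a.shape)
```

```text
t 10.85 [ 0.4603 -0.1861  0.1377] F [ 0.  -0.2 -1.7] w 0.147 shift [-2.1  0.4 62.7] turn [-0.002  -0.0018  0.0015]
(345, 397, 3)
```

Request:
{"name": "carry_out", "arguments": {"plan": [[0,0,15,0,0,0,5],[-1,0,32,0,0,0,5],[-1,0,44,0,0,0,5],[-1,0,50,0,0,0,5],[-1,0,52,0,0,0,5]]}}

```text
time: 11.45
position: [0.4616, -0.1883, 0.0876]
eef_rot: [-0.0, 0.635, 0.773, 0.0]
contact_force: [-0.3, 0.1, -2.7]
width: 0.14
grip_force: 78.3
```

Request:
{"name": "carry_out", "arguments": {"plan": [[0,0,0,0,0,0,5],[0,0,0,0,0,0,5],[0,0,0,0,0,0,5]]}}

```text
time: 11.75
position: [0.4619, -0.1888, 0.0882]
eef_rot: [0.001, 0.635, 0.773, 0.0]
contact_force: [-0.3, -0.5, -1.1]
width: 0.141
grip_force: 78.3
```

Run:
```python
from h import *
go((.461,-.188,.075),11.2)
t=bot.snapshot("top");s=bot.snapshot("side")
cv2.imwrite("pics/top_f.png",t);cv2.imwrite("pics/side_f.png",s)
a=cv2.resize(t[200:280,272:372],None,fx=4,fy=4,interpolation=cv2.INTER_CUBIC)
b=cv2.resize(s[145:225,275:375],None,fx=4,fy=4,interpolation=cv2.INTER_CUBIC)
s0=cv2.resize(cv2.imread("pics/side0.png"),(512,384),interpolation=cv2.INTER_AREA)
c=cv2.resize(s0[145:225,275:375],None,fx=4,fy=4,interpolation=cv2.INTER_CUBIC)
d=cv2.resize(t[120:280,172:372],None,fx=2,fy=2)
cv2.imwrite("pics/f.png",np.vstack([np.hstack([a,b]),np.hstack([d[:280],c[:280]])]));
```

```text
t 11.75 [ 0.4619 -0.1888  0.0882] F [-0.3 -0.5 -1.1] w 0.141 shift [ 0.9 -0.7 13.2] turn [ 0.0008  0.0006 -0.0005]
```

View pics/f.png

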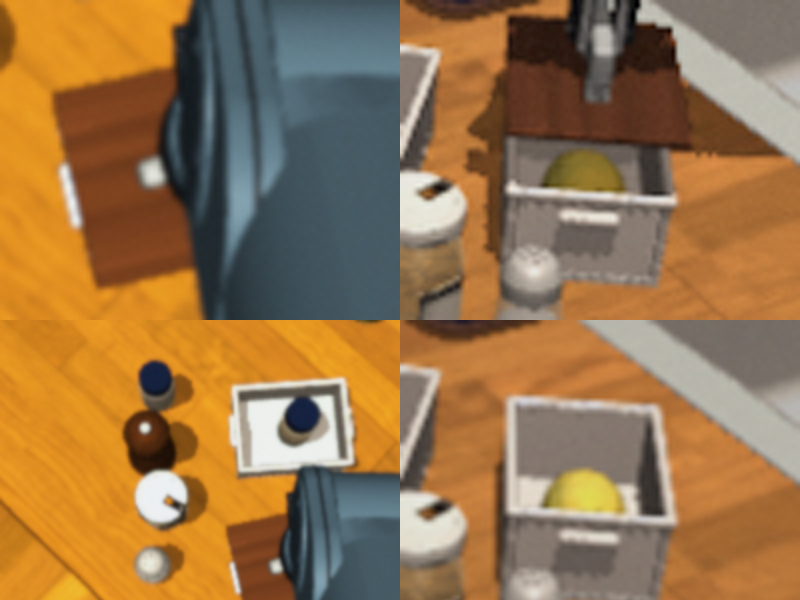

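The final view shows the lid over the near box. In the top crop the plate's left corners are at (55,95) and (100,285). In the side crop the same edge runs from (107,132) to (290,142). The box, lemon and row are undisturbed. Next I'll triangulate those corners.

Run:
```python
from h import *
def tri(us,ut):
    p,d=ray("side",[us]);q,e=ray("top",[ut]);d=d[0];e=e[0]
    st=np.linalg.lstsq(np.c_[d,-e],q-p,rcond=None)[0]
    a,b=p+d*st[0],q+e*st[1]; print("tri",((a+b)/2).round(4),"gap mm",(np.linalg.norm(a-b)*1e3).round(1)); return (a+b)/2
S=crop([(107,132),(290,142),(272,28),(110,18)],(275,145),4);T=crop([(55,95),(100,285)],(272,200),4)
tri(S[0],T[0]);tri(S[1],T[1])
t=np.radians(11.2);ex=np.array([np.cos(t),np.sin(t),0]);ey=np.array([-np.sin(t),np.cos(t),0])
c=np.array([.460,-.188,0])
for z in(.10,.105,.11,.115):
    k=[c+ey*.068+ex*.053+[0,0,z],c+ey*.068-ex*.053+[0,0,z]]
    print(z,"top exp",((proj("top",k)-(272,200)+.5)*4-.5).round().tolist(),"side exp",((proj("side",k)-(275,145)+.5)*4-.5).round().tolist())
# box rim corners in side now vs before bias: rim near corners seen (107,187),(272,198)
k=[c+ey*.065+ex*.05+[0,0,.066],c+ey*.065-ex*.05+[0,0,.066],c-ey*.065-ex*.05+[0,0,.066],c-ey*.065+ex*.05+[0,0,.066]]
print("rim side exp",((proj("side",k)-(275,145)+.5)*4-.5).round().tolist(),"seen (107,190),(275,201),(260,85),(107,77)")
```

```text
tri [ 0.4993 -0.1131  0.1061] gap mm 1.0
tri [ 0.3988 -0.1331  0.1082] gap mm 0.0
0.1 top exp [[51.0, 96.0], [96.0, 292.0]] side exp [[107.0, 143.0], [295.0, 157.0]]
0.105 top exp [[51.0, 95.0], [97.0, 293.0]] side exp [[108.0, 136.0], [296.0, 149.0]]
0.11 top exp [[51.0, 95.0], [98.0, 293.0]] side exp [[109.0, 129.0], [297.0, 142.0]]
0.115 top exp [[52.0, 94.0], [98.0, 293.0]] side exp [[109.0, 121.0], [299.0, 135.0]]
rim side exp [[107.0, 189.0], [280.0, 202.0], [262.0, 84.0], [108.0, 73.0]] seen (107,190),(275,201),(260,85),(107,77)
```

Request:
{"name": "carry_out", "arguments": {"plan": [[0.5,-0.5,3,0,0,0,5],[1,-1,7,0,0,0,5],[1.5,-1.5,10,0,0,0,5],[1.5,-1.5,12,0,0,0,5],[1.5,-1.5,13,0,0,0,5]]}}

```text
time: 12.35
position: [0.4595, -0.1873, 0.0743]
eef_rot: [-0.0, 0.635, 0.773, -0.0]
contact_force: [-0.6, -0.3, -0.8]
width: 0.142
grip_force: 78.3
```

Request:
{"name": "carry_out", "arguments": {"plan": [[0,0,0,0,0,0,5],[0,0,0,0,0,0,5],[0,0,0,0,0,0,5],[0,0,0,0,0,0,5],[0,0,0,0,0,0,5]]}}

```text
time: 12.85
position: [0.4598, -0.1874, 0.0747]
eef_rot: [0.0, 0.635, 0.773, 0.0]
contact_force: [-0.1, 0.0, -2.2]
width: 0.137
grip_force: 78.3
```

Run:
```python
from h import *
go((.460,-.1875,.075),11.2)
# plate edge rows in side view below centre column; expected projections for lid z .086
im=bot.snapshot("side");go((.460,-.1875,.075),11.2)
g=cv2.cvtColor(im,cv2.COLOR_BGR2HSV)
for c in(315,330): print(c,[(r,int(g[r,c,1]),int(g[r,c,2])) for r in range(174,198)])
t=np.radians(11.2);ex=np.array([np.cos(t),np.sin(t),0]);ey=np.array([-np.sin(t),np.cos(t),0]);c0=np.array([.460,-.188,0])
for h in(.08,.086,.092): print(h,proj("side",[c0+ey*.068+[0,0,h+.004]+ex*e for e in(.02,-.02)]))
```

```text
t 12.85 [ 0.4598 -0.1874  0.0747] F [-0.1  0.  -2.2] w 0.137 shift [-0.1  0.2 -0.3] turn [ 0.0001  0.0001 -0.0005]
t 12.9 [ 0.4597 -0.1874  0.0747] F [-0.1 -1.  -1.4] w 0.139 shift [-0.1  0.3 -0.3] turn [ 0.      0.     -0.0005]
315 [(174, 170, 93), (175, 168, 94), (176, 165, 91), (177, 169, 92), (178, 175, 92), (179, 164, 92), (180, 169, 92), (181, 163, 97), (182, 162, 93), (183, 169, 98), (184, 173, 75), (185, 169, 71), (186, 165, 93), (187, 156, 106), (188, 157, 112), (189, 163, 114), (190, 166, 114), (191, 166, 114), (192, 71, 161), (193, 38, 208), (194, 40, 159), (195, 44, 117), (196, 44, 110), (197, 37, 164)]
330 [(174, 179, 81), (175, 168, 85), (176, 165, 88), (177, 163, 89), (178, 168, 88), (179, 164, 92), (180, 163, 91), (181, 165, 91), (182, 173, 87), (183, 169, 89), (184, 170, 96), (185, 165, 71), (186, 69, 85), (187, 60, 115), (188, 78, 125), (189, 109, 110), (190, 135, 113), (191, 162, 115), (192, 180, 115), (193, 102, 128), (194, 30, 207), (195, 27, 173), (196, 38, 114), (197, 40, 128)]
0.08 [[315.21047623 187.23004142]
 [332.70909033 188.48851996]]
0.086 [[315.49195447 185.08217698]
 [333.06138327 186.3421294 ]]
0.092 [[315.77540768 182.91698998]
 [333.41612743 184.17840734]]
```

The plate's lower edge sits at row 185.5, which puts the lid underside at about 0.086. That is 20 mm above the rim, level and still.

```bash
python3 -c "
from plant import bot
print(bot.hand_in())"
```

```text
the job is handed in; nothing more can be done
None
```

I handed the job in with the arm holding the lid level and still, about 20 mm above the rim of the near box (the one with the lemon), centred to within about 2 mm and squared up as measured by camera. The pictures and force readings showed no sign of contact or of anything having moved.

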